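# Balance a tube carrier with ring weights

## Task

Balance the loaded tube carrier on the dial scale: take the steel ring weights from the rack one at a time, push each one fully home down the carrier's sprung spindle and let go of it before you fetch the next, and stop adding once the pointer rests between the two raised marks on the dial. Press gently, so that the pointer never gets to the stop pin at the end of the scale; leave the spare weights on their pins and do not disturb the bottle and the petri dish.

Things in the scene. Friction and masses are not known exactly. Their poses are not given: they have to be found in the camera images.
- dial (a joint): Black needle of the scale (52 mm), over a white face that looks up. Reads rad, growing clockwise (from above) with load: 0.29 per weight. Marks at 1.02 and 1.39; the stop pin is met just above 4.65. Starts at 0.18 to 0.65, by the unknown mass of the tubes: two or three weights are needed. A hand pushing on the carrier shows too: read it with the hand off.
- dial_center (a point): Centre of the dial face (radius 62 mm) on the grey scale housing (280 x 140 x 40 mm), 46 mm above the bench, 140 mm beyond the spindle along this frame's x (z up). The needle at reading q points along angle 2.5 - q from x (counter-clockwise from above).
- mark_low (a point): Middle of the lower raised steel mark, a 17 x 4 x 6 mm bar on the dial's rim at 1.02 rad.
- mark_high (a point): Middle of the upper raised steel mark, the same bar at 1.39 rad.
- carrier (a joint): How far the carrier has sunk on the scale's spring, in m (0 to 0.0195). The spring sinks 1 mm per 0.9 N and comes back up when let go; the needle turns 0.26 rad per mm. The stop pin is met at 18 mm: at 12 to 15 N of push, by what already lies on it.
- seat (a point): Centre of the seat, the flat 30 mm top of the shoulder in the middle of the round aluminium tube carrier (diameter 110 mm), z up, about 95 mm above the bench; sinks with the load. A weight is home when it bears on the seat or the weight below, felt as a push of 8.5 to 10 N. White tube caps around the shoulder end 13 mm below the seat.
- spindle_top (a point): Top of the steel spindle, 60 mm above the seat, 14 mm thick, top 10 mm tapered. Spring leaves on its +y and -y sides (20 mm across, tapering in above 40 mm) rub in a weight's bore: sliding one down takes 3 to 6 N (up to 8 at the taper), and the scale sinks 4 to 7 mm under that push, so a weight let go at the seat's unpressed height stays hung above it.
- weight0_c (a point): Centre (half-way up, on the axis) of a bare steel ring weight, 102 g, 16 mm tall: flange of diameter 46 mm, 6 mm thick, below; collar of diameter 30 mm, 10 mm tall, above, to grip by; 18 mm bore through. z up. Rests flange down on the rack. Home on the spindle, its centre is 8 mm above the seat if first, 24 mm if second, 40 mm if third.
- weight1_c (a point): Centre of a second ring weight, the same.
- weight2_c (a point): Centre of a third ring weight, the same.
- weight3_c (a point): Centre of a fourth ring weight, the same.
- rack: Black plastic rack, 70 x 262 x 20 mm, origin at the centre of its underside, long side along its y. Four pins (diameter 13 mm, 10 mm tall) 62 mm apart, one in each weight's bore; lift a weight 15 mm to clear its pin. Gripping the collar across the rack (along its x) leaves the fingers most room.
- bottle: Bystander: amber reagent bottle with blue cap, diameter 72 mm, 160 mm tall, origin at the centre of its underside.
- petri: Bystander: clear petri dish with lid, diameter 84 mm, 16 mm tall, origin at the centre of its underside.
- tube_rack: Bystander, fixed: white rack of capped tubes, 60 x 160 x 106 mm, origin at the centre of its underside.
Things that resemble listed ones, but are neither listed nor needed, are in the scene too. Leave any blue or green look-alike of the part that bears weight1_c alone.

How it is judged:
By the outcome, as a careful person would: the job done as asked, in the order asked, and still so for the second after the job is handed in, with the robot touching nothing.
It also fails if it takes over 72 s, if anything falls off the work surface, if the arm or the gripper's body presses on something with over 40 N, if the wrist force passes 120 N, or if a joint passes its speed limit or range.

## Robot

A 6-joint arm with a two-finger parallel gripper is mounted at the origin on the work surface. World frame = base frame: x ahead of the robot, y to its left, z up, the work surface at z = 0. Lengths are in mm, angles in rad, forces in N, time in s.
With the tool pointing down it reaches from about 350 to 775 mm from the base axis. Payload 7.3 kg.
Tool frame: the origin (TCP) lies on the front face of the gripper's body, between the roots of the fingers; the fingertips stand 66 mm ahead of it and the grasp point (between the pads) lies 47 mm ahead of it (bot.tcp_to_grasp is the z of the grasp point in the tool frame, in mm); z points along the fingers, y is the direction in which the jaws open and shut (so a half turn about z gives the same grasp; the last joint's range is limited). The gripper opens to 92 mm and grips with 3 to 60 N. Pads are 19 mm wide; open, the fingers measure 130 mm over their backs; the gripper's body (75 mm by 190 mm) begins 47 mm behind the grasp point.
Start: joints at [-1.481, 0.342, 1.524, -0, 1.275, -0.146], TCP at [122.672, -510.48, 292.241] pointing down, gripper open.
Joint ranges: [-2.53, 2.53], [-0.77, 2.02], [0.04, 2.7], [-1, 4.14], [0.28, 2.66], [-3.11, 3.11]. Speed limits (rad/s): [2.57, 2.57, 3.14, 3.14, 3.14, 3.14].

## Interface

Orientations are given as [roll, pitch, yaw] about the fixed x, y, z axes, in that order (R = Rz(yaw) Ry(pitch) Rx(roll)).
In Python, from plant import bot gives the robot as it stands.
- The arm moves only by the tool carry_out, never from a script. Its argument "deltas" is a list that holds one entry, the list of rows, each a list of 4 numbers: the shift along the tool's x, y, z in mm, then the turn about the tool's z in units of 5 degrees (1.0 is 5 degrees). A call has 1 to 20 rows; each row is the pose to reach, as a shift and turn from the pose commanded when the call began, along the tool's axes at that moment; what a row does not reach only later rows make up. A row lasts 1/10 s, in which the tool goes at most 50 mm and 8.59 degrees, less where a joint would pass 70% of its speed; a pose out of reach is approached as far as the arm can. A call with a gripper value outside its range is refused whole. "fingers" is the finger opening in mm, from 0 to 91.8, set as the call begins (left out, the last holds). The fingers move at their own pace and stop on an object; the grip force is fixed at half the most. Time passes only in rows, so rows that repeat a pose let the fingers close. It gives the time, the measured TCP pose, the force and the opening at its end, in the units of the state.
- bot.get_obs(): the state, without advancing time (a new reading comes with each control period).
- bot.capture(name): name is "scene" or "side" or "wrist"; returns (picture, depth): 400x640x3 uint8, blue, green, red; 400x640 float32, mm along the optical axis (not along the pixel's ray), 0 where there is no reading.
- bot.camera_model(name): a dict with "K" (3x3 intrinsics, pixels), "camera_from_world" (4x4, takes a point from world to camera coordinates). Camera axes: x right, y down, z forward; pixel columns grow to the right and rows downward; lengths in mm; the calibration is good to about 2 mm. A picture is of the moment at which its call begins: read the wrist's pose just before it. camera_model takes no time and is no camera call; for the wrist camera it gives the pose at the moment of the call.
- bot.close_job(): hands the job in, once; it reports no verdict.
The state is a dict: "time": time; "joint_positions": joint angles; "dq": joint speeds; "tau": joint torques, N m; "tool_pos": TCP position; "tcp_rot": TCP orientation; "contact_force": force on the tool from outside, world axes, zero at the start; "moment": the same for the moment, N m; "grip_width": finger opening in mm.
Only numpy, scipy, OpenCV 4.12 (cv2) and the standard library are available. Lean on these libraries where they do the work, as an engineer would, in place of code of your own. Each camera call takes 0.05 s, during which the arm holds its last target. There are 200 camera calls.

## Working session

There is one attempt and no reset: what is moved stays moved. The work goes in short steps, Python scripts to look and compute and a tool call to move; the robot and the scene stay as the last step left them, time stands still between calls to the robot, and variables do not carry over. Pictures are saved under pics/ and viewed, about 8 in all and at most 12, crops included, and the job is handed in when it is done.

Besides the shell and the picture viewer there is one more tool, called after "Call:" in YAML: its name, and indented under it one key for each argument. carry_out: Moves the arm, as the interface text tells. Its arguments: {"type":"object","properties":{"deltas":{"type":"array","items":{"type":"array","items":{"type":"array","items":{"type":"number"}}}},"fingers":{"type":"number"}},"required":["deltas"]}

```bash
mkdir -p pics; ls; cat > h.py <<'E'
import numpy as np, cv2
from plant import bot
def P(name,pts):
    m=bot.camera_model(name);p=np.c_[np.atleast_2d(pts),np.ones(len(np.atleast_2d(pts)))]@m["camera_from_world"].T
    u=p[:,:3]@np.array(m["K"]).T; return u[:,:2]/u[:,2:]
def ray(m,uv,z):
    T=np.linalg.inv(m["camera_from_world"]);d=T[:3,:3]@np.linalg.inv(m["K"])@np.array([uv[0],uv[1],1.])
    o=T[:3,3];return o+d*(z-o[2])/d[2]
def cloud(m,D):
    v,u=np.mgrid[:D.shape[0],:D.shape[1]]
    c=np.stack([u*D,v*D,D],-1)@np.linalg.inv(m["K"]).T
    T=np.linalg.inv(m["camera_from_world"]);return c@T[:3,:3].T+T[:3,3]
E
python3 - <<'E'
from h import *
for n in("scene","side"):
    p,d=bot.capture(n);cv2.imwrite(f"pics/{n}0.png",p);np.save(f"{n}0.npy",d)
    m=bot.camera_model(n);print(n,np.linalg.inv(m["camera_from_world"])[:3].round(2).tolist(),m["K"])
print(bot.get_obs())
E
```

```text
pics
scene [[-0.51, 0.6, -0.62, 1463.89], [0.86, 0.36, -0.37, 496.67], [0.0, -0.72, -0.7, 1106.15]] [[500.02135816   0.         320.81359225]
 [  0.         500.02135816 201.44364624]
 [  0.           0.           1.        ]]
side [[-0.87, -0.35, 0.35, 178.21], [-0.49, 0.64, -0.59, 726.36], [-0.02, -0.69, -0.73, 1010.56]] [[438.89072169   0.         318.02079706]
 [  0.         438.89072169 200.09365478]
 [  0.           0.           1.        ]]
{'time': 0.1, 'joint_positions': array([-1.48102716e+00,  3.42610981e-01,  1.52493731e+00, -6.95852599e-06,
        1.27539923e+00, -1.46006253e-01]), 'dq': array([ 0.00127483, -0.00026558, -0.0029873 , -0.00060093,  0.00017129,
       -0.00108417]), 'tau': array([ 1.59192892e-03, -4.32006347e+01, -2.44694030e+01,  7.19582615e-02,
        5.26890904e-02, -4.74642491e-05]), 'tool_pos': array([ 122.62957534, -510.18595913,  291.63071491]), 'tcp_rot': array([-3.14025124e+00, -1.90532467e-04,  2.35777325e-01]), 'contact_force': array([-0.17448832, -0.38331388, -0.89813555]), 'moment': array([ 0.02191399, -0.02058565,  0.04085761]), 'grip_width': 91.65364505688768}
```

View pics/scene0.png

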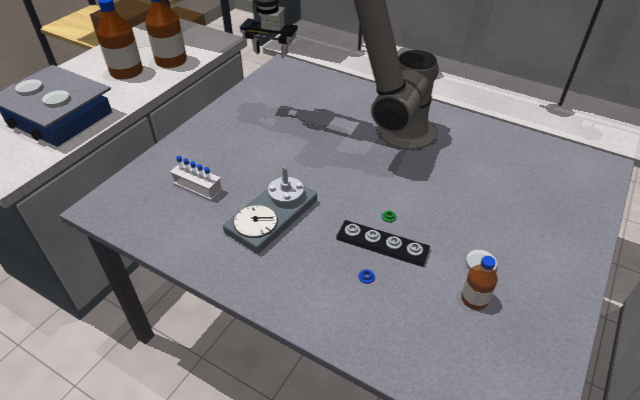

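View pics/side0.png

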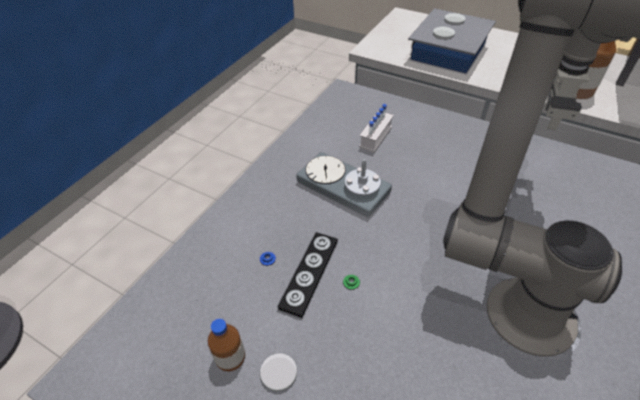

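Scene: dial at (256,220), spindle top at (285,170), rack weights at (352,230), (373,236), (393,242), (414,248). Look-alikes are the blue ring at (367,276) and the green ring at (389,216). I choose the four bare steel rings on the black rack.

```bash
python3 - <<'E'
from h import *
for n,pts in(("scene",[(256,220,46),(285,169,153),(352,230,36),(373,236,36),(393,242,36),(414,248,36),(390,216,6),(487,262,160),(481,261,16)]),("side",[(325,170,46),(364,161,153),(322,243,36),(314,259,36),(305,279,36),(295,298,36),(219,326,160),(278,372,16)])):
    m=bot.camera_model(n)
    for u,v,z in pts: print(n,u,v,ray(m,(u,v),z).round(0))
m=bot.camera_model("wrist");T=np.linalg.inv(m["camera_from_world"]);print(T.round(2),m["K"])
E
```

```text
scene 256 220 [ 688. -183.   46.]
scene 285 169 [ 555. -164.  153.]
scene 352 230 [571.  74.  36.]
scene 373 236 [561. 136.  36.]
scene 393 242 [553. 195.  36.]
scene 414 248 [543. 255.  36.]
scene 390 216 [435. 134.   6.]
scene 487 262 [601. 452. 160.]
scene 481 261 [474. 430.  16.]
side 325 170 [ 688. -181.   46.]
side 364 161 [ 550. -168.  153.]
side 322 243 [556.  75.  36.]
side 314 259 [548. 133.  36.]
side 305 279 [537. 200.  36.]
side 295 298 [530. 260.  36.]
side 219 326 [591. 454. 160.]
side 278 372 [471. 433.  16.]
[[ 2.3000e-01 -9.3000e-01 -2.9000e-01  2.0124e+02]
 [-9.7000e-01 -2.2000e-01 -7.0000e-02 -4.9196e+02]
 [-0.0000e+00  3.0000e-01 -9.6000e-01  3.8422e+02]
 [ 0.0000e+00  0.0000e+00  0.0000e+00  1.0000e+00]] [[347.11111384   0.         321.72163111]
 [  0.         347.11111384 195.6313208 ]
 [  0.           0.           1.        ]]
```

Call:
carry_out:
  deltas:
    - [[40, -17, 0, -1.2], [80, -34, 0, -2.4], [120, -51, 0, -3.6], [160, -68, 0, -4.8], [200, -86, 0, -6], [240, -103, 0, -7.2], [280, -120, 0, -8.4], [320, -137, 0, -9.6], [360, -154, 0, -10.8], [400, -171, 0, -12], [440, -188, 0, -13.2], [480, -205, 0, -14.4], [524, -224, 0, -15.6], [524, -224, 0, -17], [524, -224, 0, -17], [524, -224, 0, -17], [524, -224, 0, -17]]
  fingers: 60

```text
time: 1.8
tool_pos: [579.2, -171.0, 292.2]
tcp_rot: [-3.141, 0.0, 1.716]
contact_force: [-0.8, -0.0, -0.6]
grip_width: 60.0
```

```bash
python3 - <<'E'
from h import *
o=bot.get_obs();print(o["time"],o["tool_pos"],o["tcp_rot"],o["contact_force"])
m=bot.camera_model("wrist");p,d=bot.capture("wrist");cv2.imwrite("pics/w1.png",p);np.savez("w1.npz",d=d,K=m["K"],T=m["camera_from_world"])
X=cloud(m,d)
for lo,hi in((148,160),(80,110),(40,55)):
    k=(d>0)&(X[...,2]>lo)&(X[...,2]<hi)&(X[...,0]<640 if lo>60 else True);print(lo,k.sum(),np.median(X[k],0),X[k].min(0),X[k].max(0))
E
```

```text
1.8 [ 579.21579767 -170.98434418  292.23366815] [-3.14125522e+00  4.60416545e-05  1.71571162e+00] [-0.77243785 -0.02018505 -0.6141451 ]
148 229 [ 551.88211069 -167.65821275  152.19671025] [ 546.11863617 -176.64724401  148.26271988] [ 557.5789769  -161.0832347   156.49782498]
80 1862 [ 553.06759017 -162.1278006    82.57610284] [ 510.80168321 -209.38924925   80.0139562 ] [ 591.82681161 -128.83644679  109.97091948]
40 16533 [ 668.48669079 -172.15245282   45.4555504 ] [ 478.61644389 -385.21562194   40.00014277] [762.80726967 -97.3560319   54.98980248]
```

View pics/w1.png

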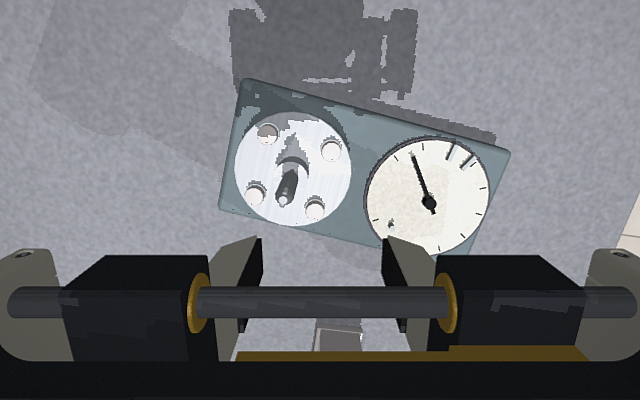

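Wrist view: the spindle top is at (282,200), the dial centre at (429,203), the needle tip at (413,153), and the marks are at (452,150) and (468,158).

```bash
python3 - <<'E'
from h import *
z=np.load("w1.npz");m=dict(K=z["K"],camera_from_world=z["T"]);X=cloud(m,z["d"])
k=(X[...,2]>152)&(X[...,2]<157)&(np.hypot(X[...,0]-552,X[...,1]+166)<20)
v,u=np.nonzero(k);print(len(u),u.min(),u.max(),v.min(),v.max(),X[k].mean(0),np.percentile(X[k][:,2],[50,90]))
print(X[196:206:3,276:290:3].round(0).tolist())
c=ray(m,(429,203),47);t=ray(m,(413,153),47);l=ray(m,(452,150),52);h=ray(m,(468,158),52);s=ray(m,(282,200),153)
a=np.arctan2(*(c-s)[1::-1]);A=lambda q:2.5-((np.arctan2(*(q-c)[1::-1])-a))
print(c,s,a,np.linalg.norm((c-s)[:2]),[A(q)%(2*np.pi) for q in(t,l,h)])
# carrier disc: top z level & circle
hh=np.histogram(X[...,2][(np.hypot(X[...,0]-552,X[...,1]+166)<50)],bins=range(60,160,2));print(hh[0].tolist())
E
```

```text
120 277 288 189 206 [ 551.74757281 -168.66297492  154.07296694] [154.2181016  155.61990129]
[[[546.0, -169.0, 151.0], [549.0, -167.0, 154.0], [551.0, -167.0, 155.0], [553.0, -166.0, 156.0], [555.0, -167.0, 152.0]], [[547.0, -171.0, 150.0], [549.0, -169.0, 155.0], [551.0, -169.0, 155.0], [553.0, -169.0, 154.0], [555.0, -169.0, 154.0]], [[540.0, -201.0, 71.0], [549.0, -172.0, 154.0], [551.0, -171.0, 155.0], [554.0, -171.0, 155.0], [555.0, -172.0, 151.0]], [[540.0, -204.0, 70.0], [549.0, -175.0, 151.0], [552.0, -174.0, 152.0], [549.0, -203.0, 71.0], [551.0, -203.0, 69.0]]]
[ 693.04174328 -187.56928748   47.        ] [ 551.19178511 -170.35126604  153.        ] -0.12079101346976012 142.89111552416796 [np.float64(0.28644451956939143), np.float64(0.9367715734531128), np.float64(1.2535462290278327)]
[0, 0, 0, 5, 2689, 3630, 223, 72, 60, 61, 586, 566, 19, 9, 19, 15, 40, 466, 63, 4, 7, 10, 14, 9, 8, 9, 9, 13, 12, 10, 11, 13, 12, 12, 10, 11, 12, 13, 15, 15, 16, 18, 35, 41, 49, 60, 55, 64, 1]
```

Call:
carry_out:
  deltas:
    - [[40, 2, 15, 0], [80, 3, 30, 0], [120, 4, 45, 0], [160, 5, 50, 0], [200, 6, 60, 0], [230, 6, 70, 0], [230, 6, 70, 0], [230, 6, 70, 0], [230, 6, 70, 0]]

```text
time: 2.75
tool_pos: [552.2, 56.8, 222.8]
tcp_rot: [3.14, 0.001, 1.717]
contact_force: [-0.2, -1.4, -0.2]
grip_width: 60.2
```

```bash
python3 - <<'E'
from h import *
o=bot.get_obs();print(o["time"],o["tool_pos"],o["tcp_rot"],o["contact_force"])
m=bot.camera_model("wrist");p,d=bot.capture("wrist");cv2.imwrite("pics/w2.png",p);np.savez("w2.npz",d=d,K=m["K"],T=m["camera_from_world"])
E
```

```text
2.75 [552.15289693  56.77903459 222.78431959] [3.14046367e+00 7.05920952e-04 1.71745692e+00] [-0.19579043 -1.38747717 -0.17303437]
```

View pics/w2.png

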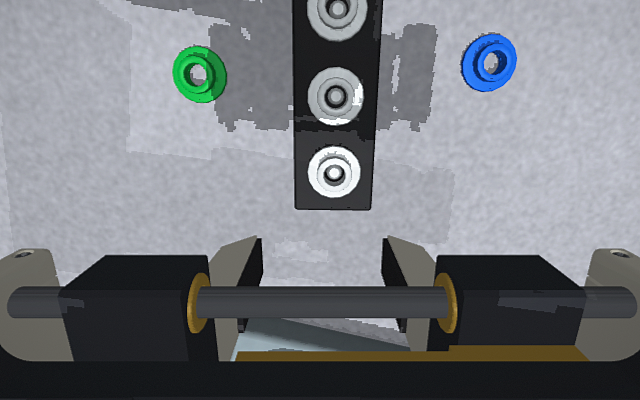

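Wrist view: steel weights on the black rack at (334,172), (336,97) and (337,10). Green ring at (200,74) and blue ring at (489,62), both off the rack, so both are rejected. I take the nearest weight, at (334,172).

```bash
cat > fit.py <<'E'
from h import *
def circ(f,lo,hi,c,r):
    z=np.load(f);m=dict(K=z["K"],camera_from_world=z["T"]);X=cloud(m,z["d"])
    for _ in range(4):
        k=(X[...,2]>lo)&(X[...,2]<hi)&(np.hypot(X[...,0]-c[0],X[...,1]-c[1])<r)
        q=X[k]; e=cv2.minEnclosingCircle(q[:,:2].astype(np.float32));c=e[0]
    return k.sum(),np.round(e[0],1),round(e[1],1),q.mean(0).round(1),np.median(q[:,2])
E
python3 - <<'E'
from fit import *
for y in((556,75),(548,135),(538,198)):
    print("collar",circ("w2.npz",33,39,y,19)); print("flange",circ("w2.npz",23.5,39,y,30))
print("seat",circ("w1.npz",92,98,(552,-168),18),"disc",circ("w1.npz",66,73,(552,-168),60),"top",circ("w1.npz",153,158,(552,-168),12))
print("cyl",circ("w1.npz",100,135,(552,-168),14))
E
```

```text
collar (np.int64(621), array([560.9,  69.2]), 14.8, array([560.9,  69.7,  35.7]), np.float64(35.81787382682546))
flange (np.int64(2042), array([560.9,  69.1]), 22.9, array([560.5,  70.9,  29.3]), np.float64(26.79901614228757))
collar (np.int64(746), array([552.4, 130.7]), 14.9, array([552.4, 131.1,  35.7]), np.float64(35.772122170605286))
flange (np.int64(2397), array([552.4, 130.9]), 22.9, array([552.2, 131.3,  29.3]), np.float64(26.670982078661552))
collar (np.int64(546), array([543.6, 193.4]), 14.7, array([544.4, 187.7,  35.7]), np.float64(35.730945317883396))
flange (np.int64(1935), array([543.7, 193.6]), 22.9, array([544.5, 186.3,  29.2]), np.float64(26.922936338163197))
seat (np.int64(569), array([ 551.7, -169.3]), 15.1, array([ 552.2, -165.7,   95. ]), np.float64(95.02574364394394)) disc (np.int64(7854), array([ 551.5, -169.3]), 54.8, array([ 551.6, -164.8,   70.1]), np.float64(70.10403037178946)) top (np.int64(91), array([ 552. , -168.4]), 4.9, array([ 551.8, -168.7,  154.6]), np.float64(154.63765690837545))
cyl (np.int64(185), array([ 551.8, -166.8]), 7.4, array([ 552.8, -163.3,  117.9]), np.float64(118.14789328091211))
```

Call:
carry_out:
  deltas:
    - [[11, 10.5, 20, 0], [11, 10.5, 45, 0], [11, 10.5, 70, 0], [11, 10.5, 95, 0], [11, 10.5, 110, 0], [11, 10.5, 118, 0], [11, 10.5, 122, 0], [11, 10.5, 124, 0], [11, 10.5, 125, 0], [11, 10.5, 125, 0], [11, 10.5, 125, 0]]

```text
time: 3.9
tool_pos: [560.8, 70.5, 97.8]
tcp_rot: [3.141, 0.0, 1.719]
contact_force: [-0.2, 0.7, -0.4]
grip_width: 59.7
```

Call:
carry_out:
  deltas:
    - [[-1, 0, 2, 0], [-1, 0, 3.3, 0], [-1, 0, 3.3, 0]]

```text
time: 4.2
tool_pos: [560.5, 69.5, 93.7]
tcp_rot: [-3.141, 0.0, 1.719]
contact_force: [0.3, 0.3, -0.5]
grip_width: 60.1
```

Call:
carry_out:
  deltas:
    - [[0, 0, 0, 0], [0, 0, 0, 0], [0, 0, 0, 0], [0, 0, 0, 0], [0, 0, 0, 0]]
  fingers: 20

```text
time: 4.7
tool_pos: [560.7, 69.5, 93.9]
tcp_rot: [3.142, 0.0, 1.719]
contact_force: [0.7, 0.1, 0.4]
grip_width: 28.1
```

Call:
carry_out:
  deltas:
    - [[0, 0, -10, 0], [0, 0, -25, 0], [0, 0, -50, 0], [-15, -3, -80, 0], [-45, -8, -115, 0], [-80, -15, -145, 0], [-120, -23, -156, 0], [-160, -30, -156, 0], [-195, -37, -156, 0], [-220, -41, -156, 0], [-234.5, -44.2, -156, 0], [-234.5, -44.2, -156, 0], [-234.5, -44.2, -156, 0], [-234.5, -44.2, -156, 0], [-234.5, -44.2, -156, 0]]

```text
time: 6.2
tool_pos: [551.8, -167.6, 250.0]
tcp_rot: [-3.142, -0.0, 1.721]
contact_force: [0.0, 0.0, -0.5]
grip_width: 28.6
```

```bash
python3 - <<'E'
from h import *
o=bot.get_obs();print(o["time"],o["tool_pos"],o["tcp_rot"],o["contact_force"],o["grip_width"])
m=bot.camera_model("wrist");p,d=bot.capture("wrist");cv2.imwrite("pics/w3.png",p);np.savez("w3.npz",d=d,K=m["K"],T=m["camera_from_world"])
E
```

```text
6.2 [ 551.77066356 -167.60672531  249.99668718] [-3.14154686e+00 -1.65934355e-04  1.72100073e+00] [ 0.00086242  0.03923243 -0.50554153] 28.577536041870484
```

View pics/w3.png

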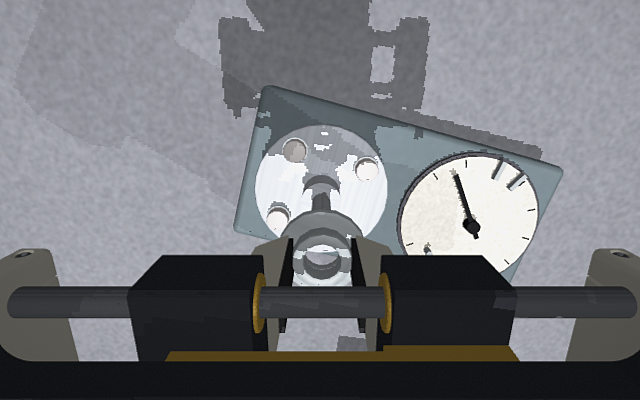

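The weight is held between the jaws at (322,258), above the spindle. I'll measure its axis against the spindle.

```bash
python3 - <<'E'
from fit import *
z=np.load("w3.npz");m=dict(K=z["K"],camera_from_world=z["T"]);X=cloud(m,z["d"])
k=(np.hypot(X[...,0]-552,X[...,1]+168)<26)&(X[...,2]>160)&(X[...,2]<215);print(np.histogram(X[k][:,2],bins=range(160,216,2)))
print(circ("w3.npz",178,196,(552,-168),30),circ("w3.npz",189,195,(552,-168),17),circ("w3.npz",180,186,(552,-168),25))
q=X[k&(X[...,2]<185.5)];
r=q[(q[:,2]>176)]
# flange front rim circle LSQ with r=23
from scipy.optimize import least_squares
rim=q[np.hypot(q[:,0]-552,q[:,1]+168)>20]
print(len(rim),rim.min(0),rim.max(0))
print("disc",circ("w3.npz",66,73,(552,-168),60))
E
```

```text
(array([   0,    0,    0,    0,    0,    0,    0,    0,   23,  146,  862,
        875,  164,  219,  281, 1002,  818,  102,  117,  108,  106,  126,
        113,  120,  112,  144,  123]), array([160, 162, 164, 166, 168, 170, 172, 174, 176, 178, 180, 182, 184,
       186, 188, 190, 192, 194, 196, 198, 200, 202, 204, 206, 208, 210,
       212, 214]))
(np.int64(4536), array([ 550.9, -160.2]), 29.6, array([ 551.1, -162. ,  187.1]), np.float64(188.01663495745316)) (np.int64(1801), array([ 552. , -167.9]), 16.9, array([ 551.9, -166.7,  191.7]), np.float64(191.8496304716924)) (np.int64(1901), array([ 552.1, -167.7]), 22.9, array([ 550.6, -158.2,  182.3]), np.float64(182.0986856759209))
788 [ 529.86750168 -188.59631358  176.56088773] [ 570.98550591 -145.06323208  185.28346963]
disc (np.int64(8288), array([ 551.4, -169.3]), 55.0, array([ 550.5, -156.4,   70.1]), np.float64(70.09932084850828))
```

Call:
carry_out:
  deltas:
    - [[-1.5, -0.7, 8, 0], [-1.5, -0.7, 14, 0], [-1.5, -0.7, 18, 0], [-1.5, -0.7, 21, 0], [-1.5, -0.7, 24, 0], [-1.5, -0.7, 27, 0], [-1.5, -0.7, 30, 0], [-1.5, -0.7, 33, 0], [-1.5, -0.7, 35, 0], [-1.5, -0.7, 35, 0]]

```text
time: 7.25
tool_pos: [551.2, -170.3, 214.7]
tcp_rot: [3.141, -0.0, 1.719]
contact_force: [0.8, 2.2, 0.4]
grip_width: 28.7
```

Call:
carry_out:
  deltas:
    - [[0, 0, 2, 0], [0, 0, 4, 0], [0, 0, 6, 0], [0, 0, 8, 0], [0, 0, 10, 0]]

```text
time: 7.75
tool_pos: [551.3, -170.3, 205.0]
tcp_rot: [3.141, 0.0, 1.719]
contact_force: [1.8, 4.0, 3.2]
grip_width: 28.1
```

Call:
carry_out:
  deltas:
    - [[0, 0, 2, 0], [0, 0, 4, 0], [0, 0, 6, 0], [0, 0, 8, 0], [0, 0, 10, 0]]

```text
time: 8.25
tool_pos: [551.3, -170.2, 194.8]
tcp_rot: [3.141, -0.0, 1.719]
contact_force: [2.1, 6.1, 3.2]
grip_width: 28.6
```

Call:
carry_out:
  deltas:
    - [[1, 0.3, 1, 0], [1.3, 0.3, 3, 0], [1.3, 0.3, 5, 0], [1.3, 0.3, 7, 0], [1.3, 0.3, 9, 0]]

```text
time: 8.75
tool_pos: [551.2, -169.4, 185.8]
tcp_rot: [-3.142, 0.0, 1.719]
contact_force: [0.8, 2.6, 3.5]
grip_width: 28.7
```

Call:
carry_out:
  deltas:
    - [[0, 0, 2, 0], [0, 0, 4, 0], [0, 0, 6, 0], [0, 0, 8, 0], [0, 0, 10, 0], [0, 0, 10, 0]]

```text
time: 9.35
tool_pos: [551.2, -169.3, 175.7]
tcp_rot: [-3.141, 0.0, 1.719]
contact_force: [1.5, 0.8, 4.1]
grip_width: 28.4
```

Call:
carry_out:
  deltas:
    - [[0, 0, 2, 0], [0, 0, 4, 0], [0, 0, 6, 0], [0, 0, 8, 0], [0, 0, 10, 0], [0, 0, 10, 0]]

```text
time: 9.95
tool_pos: [551.2, -169.2, 165.6]
tcp_rot: [-3.141, -0.0, 1.719]
contact_force: [0.1, 0.6, 3.8]
grip_width: 28.7
```

Call:
carry_out:
  deltas:
    - [[0, 0, 1, 0], [0, 0, 2, 0], [0, 0, 2, 0]]

```text
time: 10.25
tool_pos: [551.2, -169.2, 163.8]
tcp_rot: [-3.142, 0.0, 1.719]
contact_force: [0.1, 1.2, 3.0]
grip_width: 28.5
```

Call:
carry_out:
  deltas:
    - [[0, 0, 1, 0], [0, 0, 2, 0], [0, 0, 2, 0]]

```text
time: 10.55
tool_pos: [551.3, -169.2, 161.9]
tcp_rot: [3.142, 0.0, 1.719]
contact_force: [-0.8, 1.2, 5.3]
grip_width: 28.6
```

Call:
carry_out:
  deltas:
    - [[0, 0, 1, 0], [0, 0, 2, 0], [0, 0, 2, 0]]

```text
time: 10.85
tool_pos: [551.3, -169.2, 160.2]
tcp_rot: [3.141, 0.0, 1.719]
contact_force: [0.3, 0.7, 7.1]
grip_width: 28.5
```

Call:
carry_out:
  deltas:
    - [[0, 0, 1, 0], [0, 0, 1.3, 0], [0, 0, 1.3, 0]]

```text
time: 11.15
tool_pos: [551.3, -169.2, 159.1]
tcp_rot: [3.141, 0.0, 1.719]
contact_force: [-1.6, 1.5, 7.3]
grip_width: 28.8
```

Call:
carry_out:
  deltas:
    - [[0, 0, 1, 0], [0, 0, 1.4, 0], [0, 0, 1.4, 0], [0, 0, 1.4, 0]]

```text
time: 11.55
tool_pos: [551.3, -169.2, 157.9]
tcp_rot: [3.141, 0.0, 1.719]
contact_force: [-1.8, 1.2, 8.6]
grip_width: 28.5
```

```bash
python3 - <<'E'
from h import *
print(bot.get_obs()["contact_force"])
a=[]
for i in range(3):
    p,d=bot.capture("scene");a.append(bot.get_obs()["contact_force"])
print(np.array(a))
cv2.imwrite("pics/s4.png",cv2.resize(p[120:270,190:350],None,fx=4,fy=4,interpolation=cv2.INTER_CUBIC))
E
```

```text
[-1.81186137  1.15354685  8.59850436]
[[ 0.24137875  2.54225816  8.72321665]
 [-1.05388514  1.48668945  9.30227053]
 [-1.61417565  2.28457953  8.09538727]]
```

View pics/s4.png

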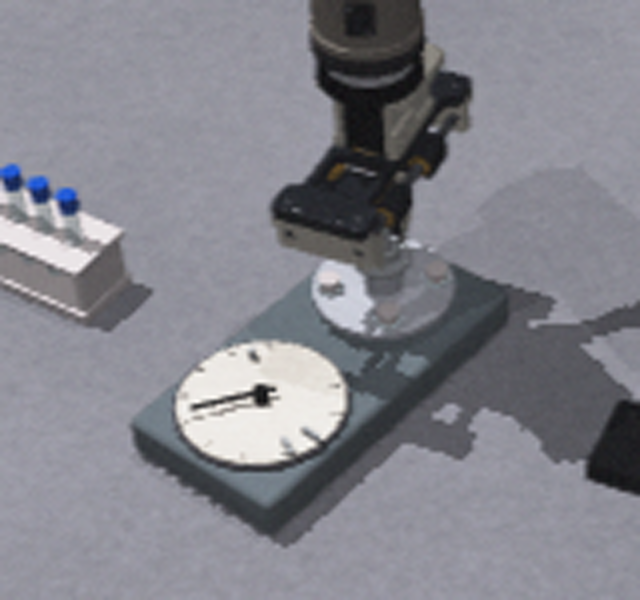

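The needle shows about 2.9 rad, well short of the stop pin, with a push of about 9 N, so the weight is home. I'll ease off until almost no push is left, so the flange doesn't spring into the fingers, then let go.

Call:
carry_out:
  deltas:
    - [[0, 0, -2, 0], [0, 0, -4, 0], [0, 0, -6, 0], [0, 0, -7.5, 0], [0, 0, -7.5, 0]]

```text
time: 12.2
tool_pos: [551.3, -169.2, 164.7]
tcp_rot: [3.142, 0.0, 1.719]
contact_force: [0.5, 0.4, 2.1]
grip_width: 29.1
```

Call:
carry_out:
  deltas:
    - [[0, 0, 0, 0], [0, 0, 0, 0], [0, 0, 0, 0], [0, 0, 0, 0]]
  fingers: 60

```text
time: 12.6
tool_pos: [551.1, -169.2, 164.3]
tcp_rot: [-3.141, -0.0, 1.719]
contact_force: [0.2, 0.3, -0.1]
grip_width: 56.0
```

Call:
carry_out:
  deltas:
    - [[0, 0, -15, 0], [0, 0, -45, 0], [0, 0, -80, 0], [40, 0, -100, 0], [80, 5, -105, 0], [120, 10, -105, 0], [160, 20, -105, 0], [165, 25, -105, 0], [165, 25, -105, 0], [165, 25, -105, 0], [165, 25, -105, 0]]

```text
time: 13.7
tool_pos: [551.5, -3.6, 269.5]
tcp_rot: [-3.141, 0.0, 1.718]
contact_force: [0.5, 0.2, 0.6]
grip_width: 59.9
```

```bash
python3 - <<'E'
from h import *
o=bot.get_obs();print(o["time"],o["tool_pos"],o["tcp_rot"],o["contact_force"])
m=bot.camera_model("wrist");p,d=bot.capture("wrist");cv2.imwrite("pics/w5.png",p);np.savez("w5.npz",d=d,K=m["K"],T=m["camera_from_world"])
p,d=bot.capture("scene");np.savez("s5.npz",d=d,p=p)
cv2.imwrite("pics/s5.png",cv2.resize(p[150:260,220:330],None,fx=5,fy=5,interpolation=cv2.INTER_CUBIC))
E
```

```text
13.7 [551.53310374  -3.62391258 269.46164326] [-3.14109766e+00  2.68199285e-04  1.71773197e+00] [0.464508   0.15984683 0.61577726]
```

View pics/s5.png

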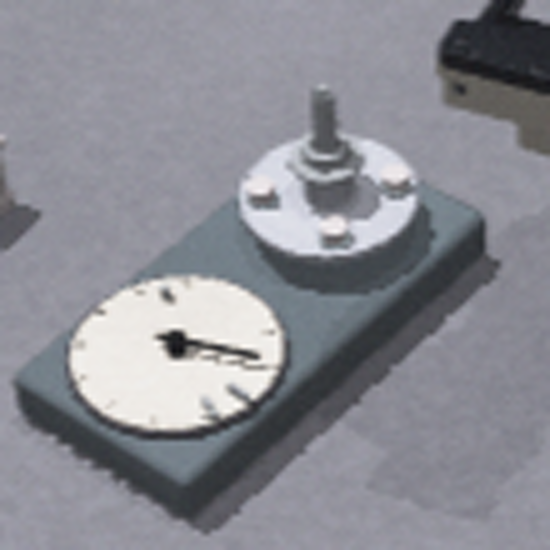

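```bash
cat > dial.py <<'E'
from h import *
C=np.array([692.,-186.6]); A0=-.1208
# white face blob centroid -> centre; dark pixels by angle
def read(p,name="scene"):
    m=bot.camera_model(name)
    q=np.arange(0,6.28,.01);w=np.full(len(q),0.)
    hsv=cv2.cvtColor(p,cv2.COLOR_BGR2HSV);c=P(name,[[*C,46]])[0]
    k=((hsv[...,2]>185)&(hsv[...,1]<40)).astype(np.uint8)
    yy,xx=np.mgrid[:p.shape[0],:p.shape[1]];k[np.hypot(xx-c[0],yy-c[1])>32]=0
    cs=max(cv2.findContours(k,0,2)[0],key=cv2.contourArea);e=cv2.fitEllipse(cv2.convexHull(cs));ctr=ray(m,e[0],46)[:2]
    g=cv2.cvtColor(p,cv2.COLOR_BGR2GRAY).astype(np.float32);out=[]
    for r in(range(20,50,3),range(54,62,2)):
        s=0
        for R in r:
            a=A0+2.5-q;uv=P(name,np.c_[ctr[0]+R*np.cos(a),ctr[1]+R*np.sin(a),np.full(len(q),47.)]).astype(np.float32)
            s=s+cv2.remap(g,uv[:,0].copy().reshape(1,-1),uv[:,1].copy().reshape(1,-1),1)[0]
        s=s/len(r);out.append(s)
    s=np.median(out[0])-out[0];i=s.argmax();lo=max(i-25,0);ww=np.clip(s[lo:i+26]-s.max()*.4,0,None);
    n=(q[lo:i+26]*ww).sum()/ww.sum()
    return ctr.round(1),round(float(n),3),out[1]
E
python3 - <<'E'
from dial import *; from fit import circ
a=cv2.imread("pics/scene0.png");b=np.load("s5.npz")["p"]
for p in(a,b):
    c,n,o=read(p);print(c,n);print("rim",o[60:170:4].round(0).tolist())
X=cloud(bot.camera_model("scene"),np.load("s5.npz")["d"]);k=np.hypot(X[...,0]-551.6,X[...,1]+169.3)
print(np.histogram(X[...,2][k<18],bins=range(60,160,2))[0].tolist(),np.median(X[...,2][(k>25)&(k<53)]))
print(circ("w2.npz",33,39,(552.4,130.7),19))
z=np.load("w5.npz");X=cloud(dict(K=z["K"],camera_from_world=z["T"]),z["d"])
print("w5 next",circ("w5.npz",33,39,(560.9,69.2),19),circ("w5.npz",33,39,(552.4,130.7),19))
k=np.hypot(X[...,0]-551.6,X[...,1]+169.3);print(np.histogram(X[...,2][k<24],bins=range(60,160,2))[0].tolist())
E
```

```text
[ 690.7 -185.9] 0.053
rim [220.0, 221.0, 224.0, 223.0, 227.0, 222.0, 222.0, 211.0, 187.0, 130.0, 122.0, 174.0, 214.0, 219.0, 213.0, 218.0, 214.0, 191.0, 152.0, 130.0, 137.0, 169.0, 195.0, 214.0, 214.0, 211.0, 212.0, 215.0]
[ 690.7 -186.1] 0.286
rim [229.0, 230.0, 232.0, 232.0, 235.0, 231.0, 231.0, 220.0, 196.0, 139.0, 131.0, 182.0, 223.0, 228.0, 223.0, 228.0, 222.0, 202.0, 164.0, 139.0, 148.0, 182.0, 208.0, 223.0, 223.0, 221.0, 221.0, 225.0]
[0, 0, 4, 7, 8, 9, 3, 3, 5, 3, 8, 4, 4, 1, 3, 0, 0, 0, 4, 7, 10, 4, 5, 8, 11, 13, 7, 5, 3, 4, 2, 3, 2, 2, 0, 4, 2, 4, 2, 1, 3, 5, 4, 3, 0, 4, 2, 1, 2] 68.85609017403817
(np.int64(746), array([552.4, 130.7]), 14.9, array([552.4, 131.1,  35.7]), np.float64(35.772122170605286))
w5 next (np.int64(0), array([0., 0.]), 0.0, array([nan, nan, nan]), np.float64(nan)) (np.int64(663), array([552.5, 130.7]), 14.9, array([552.3, 130.7,  35.7]), np.float64(35.789150212574896))
[0, 0, 0, 27, 529, 70, 41, 39, 43, 45, 31, 36, 17, 1, 0, 0, 0, 23, 60, 189, 97, 0, 0, 0, 0, 0, 0, 0, 0, 0, 0, 0, 0, 0, 0, 0, 0, 0, 0, 0, 0, 0, 0, 0, 0, 0, 0, 0, 0]fit.py:7: RuntimeWarning: Mean of empty slice.
  return k.sum(),np.round(e[0],1),round(e[1],1),q.mean(0).round(1),np.median(q[:,2])
  ret = um.true_divide(
  return _methods._mean(a, axis=axis, dtype=dtype,
  ret = ret.dtype.type(ret / rcount)
```

```bash
cat > dial.py <<'E'
from h import *
A0=-.1208
def read(p,m,c0,R,thr=80):
    g=cv2.cvtColor(p,cv2.COLOR_BGR2GRAY);g=cv2.resize(g,None,fx=4,fy=4,interpolation=cv2.INTER_CUBIC)
    yy,xx=np.mgrid[:g.shape[0],:g.shape[1]];X=(np.stack([xx,yy],-1)+.5)/4-.5
    k=((np.hypot(X[...,0]-c0[0],X[...,1]-c0[1])<R)&(g<thr)).astype(np.uint8)
    n,l,s,_=cv2.connectedComponentsWithStats(k);i=1+s[1:,4].argmax();uv=X[l==i]
    W=np.array([ray(m,q,50)[:2] for q in uv]);hub=np.median(W[np.hypot(*(W-ray(m,c0,50)[:2]).T)<10],0)
    far=W[np.hypot(*(W-hub).T)>12];mean=W.mean(0);_,_,v=np.linalg.svd(far-far.mean(0));d=v[0]*np.sign(v[0]@(mean-hub))
    L=np.hypot(*(W-hub).T).max()
    return len(W),round(L,1),[round((2.5-(np.arctan2(x[1],x[0])-A0))%6.2832,3) for x in(d,far.mean(0)-hub)]
E
python3 - <<'E'
from dial import *
s=bot.camera_model("scene");sd=bot.camera_model("side")
def w(f):
    z=np.load(f);return dict(K=z["K"],camera_from_world=z["T"])
for t in(60,80,100):
    print(t,read(cv2.imread("pics/scene0.png"),s,(256,219),14,t),read(np.load("s5.npz")["p"],s,(255,219),14,t))
    print("w1",read(cv2.imread("pics/w1.png"),w("w1.npz"),(429,203),45,t),"w3",read(cv2.imread("pics/w3.png"),w("w3.npz"),(471,227),48,t),"side0",read(cv2.imread("pics/side0.png"),sd,(325,169),14,t))
E
```

```text
60 (246, np.float64(11.1), [np.float64(5.521), np.float64(nan)]) (256, np.float64(11.7), [np.float64(5.521), np.float64(nan)])
w1 (4444, np.float64(46.7), [np.float64(0.248), np.float64(0.265)]) w3 (14124, np.float64(nan), [np.float64(nan), np.float64(nan)]) side0 (22, np.float64(4.4), [np.float64(2.379), np.float64(nan)])
80 (406, np.float64(42.4), [np.float64(0.308), np.float64(0.046)]) (322, np.float64(13.7), [np.float64(3.71), np.float64(5.815)])
w1 (4768, np.float64(46.8), [np.float64(0.247), np.float64(0.264)]) w3 (14142, np.float64(nan), [np.float64(nan), np.float64(nan)]) side0 (61, np.float64(8.4), [np.float64(2.379), np.float64(nan)])
100 (551, np.float64(42.2), [np.float64(0.31), np.float64(0.004)]) (509, np.float64(41.2), [np.float64(0.544), np.float64(0.369)])
w1 (5031, np.float64(46.8), [np.float64(0.247), np.float64(0.262)]) w3 (14385, np.float64(nan), [np.float64(nan), np.float64(nan)]) side0 (102, np.float64(11.6), [np.float64(2.379), np.float64(nan)])dial.py:9: RuntimeWarning: Mean of empty slice.
  far=W[np.hypot(*(W-hub).T)>12];mean=W.mean(0);_,_,v=np.linalg.svd(far-far.mean(0));d=v[0]*np.sign(v[0]@(mean-hub))
  ret = um.true_divide(
dial.py:11: RuntimeWarning: Mean of empty slice.
  return len(W),round(L,1),[round((2.5-(np.arctan2(x[1],x[0])-A0))%6.2832,3) for x in(d,far.mean(0)-hub)]
  return _methods._mean(a, axis=axis, dtype=dtype,
```

Call:
carry_out:
  deltas:
    - [[35, 5, 20, 0], [75, 11, 40, 0], [110, 17, 60, 0], [133, 20.6, 85, 0], [133, 20.6, 115, 0], [133, 20.6, 140, 0], [133, 20.6, 158, 0], [133, 20.6, 167, 0], [133, 20.6, 171, 0], [133, 20.6, 171, 0], [133, 20.6, 171, 0], [133, 20.6, 171, 0]]

```text
time: 15.0
tool_pos: [552.8, 132.2, 99.7]
tcp_rot: [3.14, 0.0, 1.719]
contact_force: [-0.3, 0.3, -0.4]
grip_width: 59.9
```

Call:
carry_out:
  deltas:
    - [[-1, -0.4, 3, 0], [-1.2, -0.4, 5.2, 0], [-1.2, -0.4, 5.2, 0]]

```text
time: 15.3
tool_pos: [551.8, 131.0, 93.2]
tcp_rot: [-3.141, 0.0, 1.719]
contact_force: [0.1, 0.1, -0.1]
grip_width: 60.0
```

Call:
carry_out:
  deltas:
    - [[0, 0, 0, 0], [0, 0, 0, 0], [0, 0, 0, 0], [0, 0, 0, 0], [0, 0, 0, 0]]
  fingers: 20

```text
time: 15.8
tool_pos: [552.1, 131.0, 93.5]
tcp_rot: [3.141, 0.0, 1.719]
contact_force: [-0.4, 0.6, -0.5]
grip_width: 28.4
```

Call:
carry_out:
  deltas:
    - [[0, 0, -10, 0], [0, 0, -25, 0], [0, 0, -50, 0], [-20, -3, -80, 0], [-55, -8, -115, 0], [-95, -14, -145, 0], [-135, -20, -156, 0], [-175, -26, -156, 0], [-215, -32, -156, 0], [-250, -38, -156, 0], [-280, -42, -156, 0], [-296.8, -45, -156, 0], [-296.8, -45, -156, 0], [-296.8, -45, -156, 0], [-296.8, -45, -156, 0], [-296.8, -45, -156, 0], [-296.8, -45, -156, 0], [-296.8, -45, -156, 0]]

```text
time: 17.6
tool_pos: [551.6, -168.5, 249.6]
tcp_rot: [3.142, 0.0, 1.72]
contact_force: [-0.1, -0.5, -1.0]
grip_width: 28.4
```

```bash
python3 - <<'E'
from fit import *
m=bot.camera_model("wrist");p,d=bot.capture("wrist");cv2.imwrite("pics/w6.png",p);np.savez("w6.npz",d=d,K=m["K"],T=m["camera_from_world"])
o=bot.get_obs();print(o["tool_pos"],o["contact_force"],o["grip_width"])
print(circ("w6.npz",189,195,(552,-169),17),circ("w6.npz",180,186,(552,-169),25),circ("w6.npz",66,73,(552,-168),60))
from dial import read
print(read(p,m,(471,227),45))
E
```

```text
[ 551.5455931  -168.69311262  249.57474134] [-0.39995108 -0.45077423 -1.37525456] 28.550306619720583
(np.int64(1812), array([ 551.9, -168.7]), 17.0, array([ 551.6, -167.3,  191.8]), np.float64(191.8690305147935)) (np.int64(1919), array([ 551.8, -168.3]), 22.7, array([ 550.4, -158.7,  182.3]), np.float64(182.0820419297555)) (np.int64(7569), array([ 551.3, -169.4]), 55.0, array([ 550.3, -154.6,   69. ]), np.float64(68.99653618599444))
(10907, np.float64(nan), [np.float64(nan), np.float64(nan)])
  return _methods._mean(a, axis=axis, dtype=dtype,
  ret = um.true_divide(
dial.py:9: RuntimeWarning: Mean of empty slice.
  far=W[np.hypot(*(W-hub).T)>12];mean=W.mean(0);_,_,v=np.linalg.svd(far-far.mean(0));d=v[0]*np.sign(v[0]@(mean-hub))
dial.py:11: RuntimeWarning: Mean of empty slice.
  return len(W),round(L,1),[round((2.5-(np.arctan2(x[1],x[0])-A0))%6.2832,3) for x in(d,far.mean(0)-hub)]
```

Call:
carry_out:
  deltas:
    - [[-0.5, -0.2, 8, 0], [-0.5, -0.2, 14, 0], [-0.5, -0.2, 18, 0], [-0.5, -0.2, 21, 0], [-0.5, -0.2, 24, 0], [-0.5, -0.2, 27, 0], [-0.5, -0.2, 30, 0], [-0.5, -0.2, 33, 0], [-0.5, -0.2, 35, 0], [-0.5, -0.2, 35, 0]]

```text
time: 18.65
tool_pos: [551.2, -169.6, 214.2]
tcp_rot: [-3.141, -0.0, 1.719]
contact_force: [-0.1, 0.1, -1.3]
grip_width: 28.7
```

Call:
carry_out:
  deltas:
    - [[0, 0, 2, 0], [0, 0, 4, 0], [0, 0, 6, 0], [0, 0, 8, 0], [0, 0, 10, 0]]

```text
time: 19.15
tool_pos: [551.4, -169.5, 204.4]
tcp_rot: [3.141, -0.0, 1.719]
contact_force: [0.1, 1.7, 0.3]
grip_width: 28.5
```

Call:
carry_out:
  deltas:
    - [[0, 0, 2, 0], [0, 0, 4, 0], [0, 0, 6, 0], [0, 0, 8, 0], [0, 0, 10, 0]]

```text
time: 19.65
tool_pos: [551.4, -169.6, 194.5]
tcp_rot: [3.141, 0.0, 1.719]
contact_force: [-0.6, 2.3, 2.2]
grip_width: 28.6
```

Call:
carry_out:
  deltas:
    - [[0, 0, 2, 0], [0, 0, 4, 0], [0, 0, 6, 0], [0, 0, 8, 0], [0, 0, 10, 0]]

```text
time: 20.15
tool_pos: [551.4, -169.7, 184.5]
tcp_rot: [3.141, 0.0, 1.719]
contact_force: [-0.0, 1.7, 3.7]
grip_width: 28.4
```

Call:
carry_out:
  deltas:
    - [[0.4, 0, 2, 0], [0.4, 0, 4, 0], [0.4, 0, 5, 0], [0.4, 0, 5, 0]]

```text
time: 20.55
tool_pos: [551.3, -169.5, 179.4]
tcp_rot: [-3.142, 0.0, 1.719]
contact_force: [0.2, 1.4, 2.9]
grip_width: 28.5
```

Call:
carry_out:
  deltas:
    - [[0, 0, 1, 0], [0, 0, 2, 0], [0, 0, 2, 0]]

```text
time: 20.85
tool_pos: [551.4, -169.4, 177.5]
tcp_rot: [3.141, 0.0, 1.719]
contact_force: [-0.1, 0.4, 4.1]
grip_width: 28.6
```

Call:
carry_out:
  deltas:
    - [[0, 0, 1, 0], [0, 0, 2, 0], [0, 0, 2, 0]]

```text
time: 21.15
tool_pos: [551.3, -169.4, 175.7]
tcp_rot: [3.141, 0.0, 1.719]
contact_force: [-0.8, 0.6, 5.5]
grip_width: 28.5
```

Call:
carry_out:
  deltas:
    - [[0, 0, 1, 0], [0, 0, 2, 0], [0, 0, 2, 0], [0, 0, 2, 0]]

```text
time: 21.55
tool_pos: [551.4, -169.4, 174.0]
tcp_rot: [3.141, 0.001, 1.719]
contact_force: [-1.2, -0.4, 6.5]
grip_width: 28.3
```

Call:
carry_out:
  deltas:
    - [[0, 0, 0.8, 0], [0, 0, 0.8, 0], [0, 0, 0.8, 0]]

```text
time: 21.85
tool_pos: [551.3, -169.4, 173.3]
tcp_rot: [3.141, 0.001, 1.719]
contact_force: [-1.5, 0.9, 8.0]
grip_width: 28.5
```

Call:
carry_out:
  deltas:
    - [[0, 0, 0.8, 0], [0, 0, 0.8, 0], [0, 0, 0.8, 0]]

```text
time: 22.15
tool_pos: [551.4, -169.4, 172.6]
tcp_rot: [3.141, 0.001, 1.719]
contact_force: [-1.7, 0.1, 8.6]
grip_width: 28.6
```

Call:
carry_out:
  deltas:
    - [[0, 0, -2, 0], [0, 0, -4, 0], [0, 0, -6, 0], [0, 0, -8, 0], [0, 0, -8.5, 0], [0, 0, -8.5, 0]]

```text
time: 22.75
tool_pos: [551.3, -169.4, 180.3]
tcp_rot: [3.142, 0.0, 1.719]
contact_force: [0.6, -1.1, 2.1]
grip_width: 28.7
```

Call:
carry_out:
  deltas:
    - [[0, 0, 0, 0], [0, 0, 0, 0], [0, 0, 0, 0], [0, 0, 0, 0]]
  fingers: 60

```text
time: 23.15
tool_pos: [551.1, -169.1, 180.1]
tcp_rot: [-3.141, -0.0, 1.719]
contact_force: [0.1, 0.2, -0.2]
grip_width: 55.9
```

Call:
carry_out:
  deltas:
    - [[0, 0, -15, 0], [0, 0, -45, 0], [0, 0, -80, 0], [20, 0, -95, 0], [40, 5, -115, 0], [40, 10, -115, 0], [40, 20, -115, 0], [40, 20, -115, 0], [40, 20, -115, 0]]

```text
time: 24.05
tool_pos: [565.0, -127.0, 293.7]
tcp_rot: [-3.139, -0.001, 1.719]
contact_force: [0.6, 0.3, 0.8]
grip_width: 60.2
```

```bash
cat > look.py <<'E'
import sys
from fit import *
from dial import read
t=sys.argv[1];o=bot.get_obs();print(o["time"],o["tool_pos"],o["contact_force"])
m=bot.camera_model("wrist");p,d=bot.capture("wrist");cv2.imwrite(f"pics/w{t}.png",p);np.savez(f"w{t}.npz",d=d,K=m["K"],T=m["camera_from_world"])
s,ds=bot.capture("scene");cv2.imwrite(f"pics/s{t}.png",s)
print("disc",circ(f"w{t}.npz",64,73,(551.5,-169.3),57))
X=cloud(m,d);k=np.hypot(X[...,0]-551.6,X[...,1]+169.3)<24;print(np.histogram(X[...,2][k],bins=range(80,160,2))[0].tolist())
c=P("wrist",[[692,-186.6,48]])[0];print(c)
try: print("wrist",read(p,m,c,45))
except Exception as e: print(e)
for th in(80,100,110):print("scene",read(s,bot.camera_model("scene"),(255,219),14,th))
a=cv2.resize(s[150:260,220:330],(400,400),interpolation=cv2.INTER_CUBIC);b=cv2.resize(p,(640,400))
cv2.imwrite(f"pics/j{t}.png",cv2.resize(np.hstack([a,b]),(800,308)))
E
python3 -W ignore look.py 7
```

```text
24.05 [ 564.99831381 -126.96096185  293.74251119] [0.64817484 0.27497661 0.82947172]
disc (np.int64(5690), array([ 551.5, -169.1]), 55.0, array([ 551.6, -157.9,   68. ]), np.float64(67.91478818609045))
[0, 0, 0, 0, 0, 0, 0, 22, 79, 171, 10, 1, 4, 5, 4, 24, 181, 817, 62, 44, 46, 120, 370, 30, 15, 21, 19, 18, 17, 20, 22, 37, 51, 38, 44, 31, 56, 1, 0]
[431.56938854 242.74862437]
wrist (15573, np.float64(nan), [np.float64(nan), np.float64(nan)])
scene (444, np.float64(44.7), [np.float64(0.832), np.float64(0.723)])
scene (556, np.float64(44.5), [np.float64(0.856), np.float64(0.694)])
scene (618, np.float64(44.8), [np.float64(0.864), np.float64(0.689)])
```

View pics/j7.png

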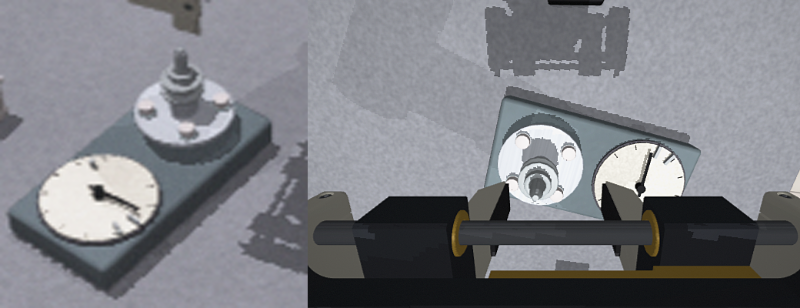

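Two weights are home: collar top at 124–125 mm against 125 expected. The needle, at about 0.85 rad, is still below the lower mark, so a third weight is needed.

Call:
carry_out:
  deltas:
    - [[35, 2, 5, 0], [75, 5, 10, 0], [120, 8, 20, 0], [165, 12, 30, 0], [210, 15, 40, 0], [245, 18, 50, 0], [270, 20, 60, 0], [277, 20, 65, 0], [277, 20, 65, 0], [277, 20, 65, 0], [277, 20, 65, 0]]

```text
time: 25.25
tool_pos: [544.4, 148.8, 230.9]
tcp_rot: [3.141, 0.0, 1.718]
contact_force: [0.3, -0.9, -0.6]
grip_width: 59.7
```

```bash
python3 -W ignore - <<'E'
from fit import *
o=bot.get_obs();print(o["time"],o["tool_pos"])
m=bot.camera_model("wrist");p,d=bot.capture("wrist");np.savez("w8.npz",d=d,K=m["K"],T=m["camera_from_world"])
print(circ("w8.npz",33,39,(543.6,193.4),19),circ("w8.npz",23.5,39,(543.6,193.4),28))
E
```

```text
25.25 [544.42417242 148.78540242 230.87066771]
(np.int64(650), array([543.7, 194.3]), 14.9, array([543.4, 194.7,  35.7]), np.float64(35.76590263457814)) (np.int64(2097), array([543.5, 194.4]), 22.8, array([543.3, 195.2,  29.3]), np.float64(26.732089900082485))
```

Call:
carry_out:
  deltas:
    - [[22, 3, 20, 0], [44, 5.8, 45, 0], [44, 5.8, 75, 0], [44, 5.8, 100, 0], [44, 5.8, 118, 0], [44, 5.8, 126, 0], [44, 5.8, 131, 0], [44, 5.8, 131, 0], [44, 5.8, 131, 0], [44, 5.8, 131, 0], [44, 5.8, 131, 0]]

```text
time: 26.4
tool_pos: [543.5, 194.6, 100.1]
tcp_rot: [3.14, -0.0, 1.719]
contact_force: [-0.3, 0.1, -0.9]
grip_width: 60.1
```

Call:
carry_out:
  deltas:
    - [[-0.7, 0, 3, 0], [-0.7, 0, 5.5, 0], [-0.7, 0, 5.5, 0], [-0.7, 0, 5.5, 0]]

```text
time: 26.8
tool_pos: [543.2, 193.8, 93.7]
tcp_rot: [-3.141, 0.0, 1.719]
contact_force: [-0.3, -0.4, -0.3]
grip_width: 60.1
```

Call:
carry_out:
  deltas:
    - [[0, 0, 0, 0], [0, 0, 0, 0], [0, 0, 0, 0], [0, 0, 0, 0], [0, 0, 0, 0]]
  fingers: 20

```text
time: 27.3
tool_pos: [543.3, 193.8, 93.9]
tcp_rot: [3.142, 0.0, 1.719]
contact_force: [0.1, 1.0, 0.7]
grip_width: 28.4
```

Call:
carry_out:
  deltas:
    - [[0, 0, -10, 0], [0, 0, -25, 0], [0, 0, -50, 0], [-20, -2, -80, 0], [-55, -7, -115, 0], [-95, -12, -145, 0], [-135, -17, -156, 0], [-180, -23, -156, 0], [-225, -28, -156, 0], [-270, -34, -156, 0], [-310, -39, -156, 0], [-340, -43, -156, 0], [-360.2, -45.6, -156, 0], [-360.2, -45.6, -156, 0], [-360.2, -45.6, -156, 0], [-360.2, -45.6, -156, 0], [-360.2, -45.6, -156, 0], [-360.2, -45.6, -156, 0], [-360.2, -45.6, -156, 0]]

```text
time: 29.2
tool_pos: [551.5, -168.6, 250.0]
tcp_rot: [3.142, 0.0, 1.72]
contact_force: [0.4, -0.2, -2.0]
grip_width: 28.2
```

```bash
python3 -W ignore - <<'E'
from fit import *
m=bot.camera_model("wrist");p,d=bot.capture("wrist");cv2.imwrite("pics/w9.png",p);np.savez("w9.npz",d=d,K=m["K"],T=m["camera_from_world"])
o=bot.get_obs();print(o["tool_pos"],o["contact_force"],o["grip_width"])
print(circ("w9.npz",189,195,(552,-169),17),circ("w9.npz",180,186,(552,-169),25),circ("w9.npz",64,72,(552,-168),60))
E
```

```text
[ 551.53985468 -168.69874851  249.96863476] [ 0.32901472  0.61766483 -1.49742826] 28.423963543806824
(np.int64(1823), array([ 551.9, -169.1]), 16.9, array([ 551.5, -167.1,  191.8]), np.float64(191.8821903167852)) (np.int64(1962), array([ 551.9, -167.7]), 23.0, array([ 550.3, -158.5,  182.3]), np.float64(182.08367426361136)) (np.int64(7437), array([ 551.5, -169.3]), 55.0, array([ 550.3, -154.2,   67.9]), np.float64(67.8819850681599))
```

Call:
carry_out:
  deltas:
    - [[-0.4, -0.2, 8, 0], [-0.4, -0.2, 14, 0], [-0.4, -0.2, 18, 0], [-0.4, -0.2, 21, 0], [-0.4, -0.2, 24, 0], [-0.4, -0.2, 27, 0], [-0.4, -0.2, 30, 0], [-0.4, -0.2, 33, 0], [-0.4, -0.2, 35, 0], [-0.4, -0.2, 35, 0]]

```text
time: 30.25
tool_pos: [551.2, -169.5, 214.6]
tcp_rot: [-3.141, -0.0, 1.719]
contact_force: [0.4, -0.3, -0.6]
grip_width: 28.5
```

Call:
carry_out:
  deltas:
    - [[0, 0, 2, 0], [0, 0, 4, 0], [0, 0, 6, 0], [0, 0, 8, 0], [0, 0, 10, 0]]

```text
time: 30.75
tool_pos: [551.4, -169.7, 204.8]
tcp_rot: [3.141, 0.0, 1.719]
contact_force: [-0.1, -0.9, -0.8]
grip_width: 28.2
```

Call:
carry_out:
  deltas:
    - [[0, 0, 2, 0], [0, 0, 4, 0], [0, 0, 6, 0], [0, 0, 7, 0], [0, 0, 7, 0]]

```text
time: 31.25
tool_pos: [551.3, -169.7, 197.8]
tcp_rot: [-3.142, 0.0, 1.719]
contact_force: [-1.0, -1.4, 0.5]
grip_width: 28.1
```

Call:
carry_out:
  deltas:
    - [[0, 0, 1, 0], [0, 0, 2, 0], [0, 0, 3, 0], [0, 0, 3, 0]]

```text
time: 31.65
tool_pos: [551.4, -169.7, 195.1]
tcp_rot: [3.141, 0.0, 1.719]
contact_force: [-0.6, -2.9, 2.1]
grip_width: 28.5
```

Call:
carry_out:
  deltas:
    - [[0, 0, 1, 0], [0, 0, 2, 0], [0, 0, 3, 0], [0, 0, 3, 0]]

```text
time: 32.05
tool_pos: [551.4, -169.7, 192.1]
tcp_rot: [3.141, 0.001, 1.719]
contact_force: [-1.0, -1.8, 4.0]
grip_width: 28.3
```

Call:
carry_out:
  deltas:
    - [[0, 0, 1, 0], [0, 0, 2, 0], [0, 0, 2, 0], [0, 0, 2, 0]]

```text
time: 32.45
tool_pos: [551.4, -169.7, 190.4]
tcp_rot: [3.141, 0.001, 1.719]
contact_force: [-0.8, -1.9, 6.9]
grip_width: 28.6
```

Call:
carry_out:
  deltas:
    - [[0, 0, 0.8, 0], [0, 0, 1.2, 0], [0, 0, 1.2, 0], [0, 0, 1.2, 0]]

```text
time: 32.85
tool_pos: [551.4, -169.7, 189.3]
tcp_rot: [3.141, 0.001, 1.719]
contact_force: [-2.0, -1.7, 8.3]
grip_width: 28.6
```

Call:
carry_out:
  deltas:
    - [[0, 0, 0.7, 0], [0, 0, 0.7, 0], [0, 0, 0.7, 0]]

```text
time: 33.15
tool_pos: [551.4, -169.7, 188.7]
tcp_rot: [3.141, 0.001, 1.719]
contact_force: [-2.2, -1.7, 7.6]
grip_width: 28.4
```

Call:
carry_out:
  deltas:
    - [[0, 0, -2, 0], [0, 0, -4, 0], [0, 0, -6, 0], [0, 0, -7.5, 0], [0, 0, -8, 0], [0, 0, -8, 0]]

```text
time: 33.75
tool_pos: [551.4, -169.6, 195.9]
tcp_rot: [3.142, 0.0, 1.719]
contact_force: [0.8, -3.9, 1.3]
grip_width: 28.5
```

Call:
carry_out:
  deltas:
    - [[0, 0, 0, 0], [0, 0, 0, 0], [0, 0, 0, 0], [0, 0, 0, 0]]
  fingers: 60

```text
time: 34.15
tool_pos: [551.2, -169.3, 195.7]
tcp_rot: [-3.141, -0.001, 1.719]
contact_force: [0.3, 0.6, 0.1]
grip_width: 55.7
```

Call:
carry_out:
  deltas:
    - [[0, 0, -15, 0], [0, 0, -45, 0], [0, 0, -80, 0], [20, 0, -95, 0], [50, -20, -110, 0], [60, -50, -110, 0], [60, -60, -110, 0], [60, -60, -110, 0], [60, -60, -110, 0], [60, -60, -110, 0]]

```text
time: 35.15
tool_pos: [483.9, -119.4, 305.6]
tcp_rot: [-3.142, -0.0, 1.719]
contact_force: [-0.1, -0.0, -0.5]
grip_width: 59.9
```

```bash
python3 -W ignore look.py 10; python3 - <<'E'
from h import *
p=cv2.imread("pics/w10.png");c=P("wrist",[[692,-186.6,48]])[0].astype(int);s=cv2.imread("pics/s10.png")
a=p[max(c[1]-70,0):c[1]+60,c[0]-160:c[0]+70];a=cv2.resize(a,(460,260),interpolation=cv2.INTER_CUBIC)
cv2.imwrite("pics/j10b.png",np.hstack([a,cv2.resize(s[160:250,220:310],(260,260),interpolation=cv2.INTER_CUBIC)]))
E
```

```text
35.15 [ 483.89484998 -119.39349     305.55808591] [-0.05407731 -0.01719009 -0.54331156]
disc (np.int64(4832), array([ 551.2, -169. ]), 54.8, array([ 544.2, -156.4,   66.9]), np.float64(66.77493966427059))
[0, 0, 0, 0, 0, 0, 10, 45, 180, 78, 0, 0, 0, 1, 15, 49, 223, 68, 0, 0, 0, 1, 11, 67, 358, 147, 18, 8, 17, 76, 15, 0, 0, 0, 0, 0, 0, 0, 0]
[497.48131256 254.50228967]
Unable to allocate 18.0 GiB for an array with shape (49216, 49216) and data type float64
scene (443, np.float64(48.9), [np.float64(1.138), np.float64(1.046)])
scene (542, np.float64(49.1), [np.float64(1.142), np.float64(1.038)])
scene (578, np.float64(49.0), [np.float64(1.146), np.float64(1.037)])
```

View pics/j10b.png

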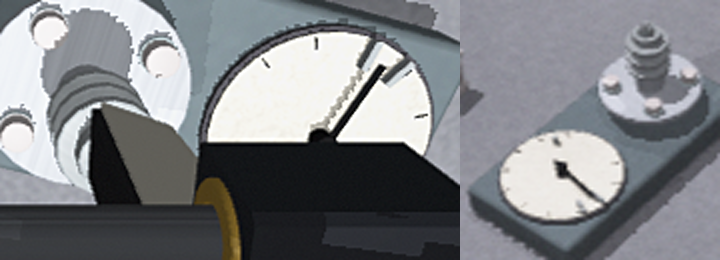

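The needle rests between the two marks, at about 1.14 rad. Next I check that the third weight is flush, using the spacing of the flange tops.

```bash
python3 -W ignore - <<'E'
from fit import *
m=bot.camera_model("wrist");p,d=bot.capture("wrist");X=cloud(m,d);r=np.hypot(X[...,0]-551.6,X[...,1]+169.3)
for lo,hi in((94,100),(109,116),(126,133),(137,143)):
    k=(r>16 if lo<135 else r>9)&(r<22)&(X[...,2]>lo)&(X[...,2]<hi);print(k.sum(),np.median(X[k][:,2]).round(2))
k=(r>28)&(r<52)&(X[...,2]>60);print("disc",np.median(X[k][:,2]))
o=bot.get_obs();print(o["time"])
s,_=bot.capture("scene");a=cv2.imread("pics/scene0.png")
df=cv2.absdiff(s,a).max(2)
for n,(x0,x1,y0,y1) in dict(bottle=(455,505,250,312),petri=(462,500,246,275),w3=(404,424,240,256),blue=(355,380,265,288),green=(380,398,208,224)).items():print(n,(df[y0:y1,x0:x1]>40).mean().round(3))
E
```

```text
208 97.54
236 113.48
375 129.72
96 139.46
disc 67.09097105610891
35.3
bottle 0.0
petri 0.0
w3 0.0
blue 0.0
green 0.378
```

```bash
python3 -W ignore - <<'E'
from h import *
for f in("scene0","s10"):
    h=cv2.cvtColor(cv2.imread(f"pics/{f}.png"),cv2.COLOR_BGR2HSV);k=cv2.inRange(h,(50,120,30),(75,255,255));k[:, :370]=0;k[:,420:]=0
    m=cv2.moments(k,True);print(f,m["m00"],m["m10"]/m["m00"],m["m01"]/m["m00"])
print(bot.get_obs()["time"]);bot.close_job()
E
```

```text
scene0 120.0 388.7083333333333 215.975
s10 123.0 388.5772357723577 216.15447154471545
35.35
the job is handed in; nothing more can be done
```

The carrier is balanced. I put three steel weights on the spindle, one at a time, and the pointer rests between the two marks at about 1.14 rad (marks at 1.02 and 1.39). I handed the job in at 35.4 s with the gripper open and clear.

- **Pushing home:** I pressed each weight until the push was about 9 N, eased off to 1–2 N, then let go. Right after the last press on the third weight the force read only 7.6 N. The reading scatters by about 0.6 N and sits roughly 1 N low, so I relied on the heights instead.
- **Weights seated:** the flange tops are at 97.5, 113.5 and 129.7 mm, about 16 mm apart, so the stack is flush.
- **Stop pin:** I viewed the needle only during the first press, when it stood near 2.9 rad. From how far the carrier sank, I estimate it peaked at about 3.5 to 3.6 rad, below the pin at 4.65.
- **Dial readings:** the starting value came out as 0.25 rad from the wrist camera and 0.31 from the scene camera. An earlier dial-reading script gave 0.05, so I dropped it. The needle then read about 0.54, 0.85 and 1.14 rad after each weight, in line with 0.29 per weight.
- **Bystanders:** the bottle, petri dish, spare weight and blue ring look unchanged from the first picture. The green ring's area did differ, most likely from the arm's shadow, because the ring itself is within 0.3 pixel of where it started.

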